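# Load the sprung cassette magazine and clear the bench for an extraction run

## Robot

A 6-joint arm with a two-finger parallel gripper is mounted at the origin on the work surface. World frame = base frame: x ahead of the robot, y to its left, z up, the work surface at z = 0. Lengths are in m, angles in rad, forces in N, time in s.
With the tool pointing down it reaches from about 0.325 to 0.9 m from the base axis. Payload 6.1 kg.
Tool frame: the origin (TCP) lies at the very end of the fingers, on their centre line; the grasp point (between the pads) lies 19 mm behind it; z points along the fingers, y is the line along which they close (so a half turn about z gives the same grasp; the last joint's range is limited). The gripper opens to 85 mm and grips with 20 to 120 N. Pads are 22 mm wide; open, the fingers measure 114 mm over their backs; the gripper's body (76 mm by 85 mm) begins 54 mm behind the grasp point. The pads swing forward as they close: fully open they stand 13 mm farther back than shut.
Start: joints at [-1.352, 0.22, 1.526, -0, 1.395, -0.126], TCP at [0.211, -0.588, 0.231] pointing down, gripper open.
Joint ranges: [-2.98, 2.98], [-0.91, 2.08], [0.09, 2.57], [-1.24, 4.39], [0.2, 2.65], [-2.68, 2.68]. Speed limits (rad/s): [2.57, 2.57, 3.01, 3.14, 3.14, 3.14].

## Interface

Orientations are given as a 3x3 rotation matrix whose columns are the frame's x, y, z axes.
In Python, from plant import telemetry, get_image, calibration, r gives the robot as it stands.
- The arm moves only by the tool apply_moves, never from a script. Its argument "plan" is a list of rows, each a list of 3 entries, a list of its own where there are three numbers: the shift along the tool's x, y, z in m, then the turn, a rotation vector about the tool's x, y, z in degrees, then the gripper's target within -1 to 1 (fully open at 1, half-way at 0, shut at -1). A call has exactly 8 rows; each row is the pose to reach, as a shift and turn from the pose commanded when the call began, along the tool's axes at that moment; what a row does not reach only later rows make up. A row lasts 1/8 s, in which the tool goes at most 62.5 mm and 10.7 degrees, less where a joint would pass 70% of its speed; a pose out of reach is approached as far as the arm can. A call with a gripper value outside its range is refused whole. The fingers move at their own pace and stop on an object; "grip_force" is the grip in N (left out, the last holds). Time passes only in rows, so rows that repeat a pose let the fingers close, or fill a call up. It gives the time, the measured TCP pose, the force, the opening and the grip force at its end, in the units of the state.
- telemetry.read_state(): the state, without advancing time (a new reading comes with each control period).
- get_image(name): name is "scene" or "side" or "wrist"; returns the picture (420x560x3 uint8, red, green, blue); there is no depth.
- calibration(name): a dict with "fovy" (degrees; the focal length in pixels is half the picture's height over the tangent of half this angle, whatever the lens; pixels are square), "cx", "cy" (the principal point, pixels), "origin" and "rotation" of the camera in the world; the wrist camera has in their place "hand_eye" (4x4, takes a point from camera to tool coordinates, whose origin is the TCP and whose axes are the flange's). Camera axes: x right, y down, z forward; pixel columns grow to the right and rows downward; lengths in m; the calibration is good to about 2 mm. A picture is of the moment at which its call begins: read the wrist's pose just before it. calibration takes no time and is no camera call.
- r.close_job(): hands the job in; it is judged then, once.
The state is a dict: "t": time; "joint_pos": joint angles; "qvel": joint speeds; "joint_efforts": joint torques, N m; "ee_pos": TCP position; "eef_rot": TCP orientation; "ft_force": force on the tool from outside, world axes, zero at the start; "ft_torque": the same for the moment, N m; "opening": finger opening in m; "gripper_force": force on a finger pad.
Only numpy, scipy, OpenCV 4.12 (cv2) and the standard library are available. Lean on these libraries where they do the work, as an engineer would, in place of code of your own. Each camera call takes 0.05 s, during which the arm holds its last target. There are 200 camera calls.

## Task

Get the bench ready for the next extraction run: load every reagent cassette on the bench into the magazine, pressing its sprung orange follower back so that each cassette slips in upright and fully down between the follower and the end stop, long side across the channel; stand the red-lidded control pots upright in the blue tray and put the used tube strips in the orange tray. When all of that is in place, press the green ready button fully down and let it go. Leave the bottles and the tube rack alone.

Things in the scene. Friction and masses are not known exactly. Their poses are not given: they have to be found in the camera images.
- mag_floor (a point): Magazine (fixed, white, 88 x 215 mm base): point on its channel floor, 10 mm above the bench, mid-width, at the inner face of the grey end stop (44 mm high, 36 wide). x across the channel, z up; the channel runs from here along -y, 53 mm wide between 12 mm high rails. Cassettes stand in it one behind another, long side across. Spring housing 136 to 190 mm off, top 62 mm above the bench.
- follower (a joint): Travel of the orange sprung follower along -y of mag_floor, 0 (rest) to 0.108 m. Free length between end stop and its face = 12 mm + this; loaded cassettes are clamped there and the next goes in between them and the follower. Spring 5 N at rest, 7.7 N fully back; damped, it closes at about 0.2 m/s when let go.
- follower_face (a point): Middle of the top edge of the follower's pressing face (towards the end stop), 76 mm above the channel floor: 26 mm above the tops of loaded cassettes, so a held cassette's face can press it back over them. Plate 36 mm wide, 10 mm thick; axes as mag_floor.
- ready (a joint): Green round ready button (26 mm across) on top of the spring housing: 0 up, 0.006 m fully pressed, springs back; fully down takes 5 N.
- ready_top (a point): Centre of the top of the green ready button; pressed straight down.
- blue_tray_in (a point): Centre of the inner floor of the blue tray, for control pots. Open tray 140 (x) x 170 (y) x 30 mm high outside, walls and floor 4 mm; fixed to the bench; axes along its sides. The two trays change places from start to start.
- orange_tray_in (a point): Centre of the inner floor of the orange tray, for used tube strips; same size and axes as the blue one.
- wash_bottle_mid (a point): Bystander: white wash bottle, 64 mm across, 150 mm tall; this point is half-way up.
- reagent_bottle_mid (a point): Bystander: amber reagent bottle, 56 mm across, 110 mm tall; this point is half-way up.
- tube_rack_mid (a point): Bystander: blue rack of capped tubes, 80 x 160 x 62 mm; this point is 25 mm above its underside.
- cassette1_mid (a point): Reagent cassette: white block with a blue top band, 48 mm (x) by 26 mm (y) and 50 mm tall (z), 70 g, standing on the bench; half-turns are alike. This point is its centre, 25 mm above its underside. 2 to 4 of the four cassettes are there (None if absent).
- cassette2_mid (a point): Reagent cassette: white block with a blue top band, 48 mm (x) by 26 mm (y) and 50 mm tall (z), 70 g, standing on the bench; half-turns are alike. This point is its centre, 25 mm above its underside. 2 to 4 of the four cassettes are there (None if absent).
- cassette3_mid (a point): Reagent cassette: white block with a blue top band, 48 mm (x) by 26 mm (y) and 50 mm tall (z), 70 g, standing on the bench; half-turns are alike. This point is its centre, 25 mm above its underside. 2 to 4 of the four cassettes are there (None if absent).
- cassette4_mid (a point): Reagent cassette: white block with a blue top band, 48 mm (x) by 26 mm (y) and 50 mm tall (z), 70 g, standing on the bench; half-turns are alike. This point is its centre, 25 mm above its underside. 2 to 4 of the four cassettes are there (None if absent).
- pot1_mid (a point): Control pot: small amber pot with a red lid, 34 mm across (the lid), 36 mm tall, 50 g, standing upright. This point is its centre, 18 mm above its underside; z is its axis. May be absent (None).
- pot2_mid (a point): Control pot: small amber pot with a red lid, 34 mm across (the lid), 36 mm tall, 50 g, standing upright. This point is its centre, 18 mm above its underside; z is its axis. May be absent (None).
- strip1_mid (a point): Used tube strip: eight small whitish-grey tubes in a row, a rigid strip 74 mm long (x), 14 mm wide (y), 22 mm high (z), 20 g, resting on its tube bottoms. This point is its centre, 11 mm above its underside. May be absent (None).
- strip2_mid (a point): Used tube strip: eight small whitish-grey tubes in a row, a rigid strip 74 mm long (x), 14 mm wide (y), 22 mm high (z), 20 g, resting on its tube bottoms. This point is its centre, 11 mm above its underside. May be absent (None).
There are look-alikes about, which are no part of the job. What is shaped like the part that bears mag_floor but pink or turquoise is not meant.

How it is judged:
On the way, in this order (a step that is already met when the one before it is completed fails the run):
1. all cassettes stand in the magazine, pots upright in the blue tray, strips in the orange tray (x of cassette1_mid in the frame of mag_floor between -0.006 and 0.006 m and y of cassette1_mid in the frame of mag_floor between -0.106 and -0.008 m and z of cassette1_mid in the frame of mag_floor between 0.02 and 0.03 m and angle between each of cassette1_mid, cassette2_mid, cassette3_mid, cassette4_mid's own z axis and vertical below 0.12 rad and angle between the x axis of each of cassette1_mid, cassette2_mid, cassette3_mid, cassette4_mid and the x axis of mag_floor, either way round below 0.15 rad and x of cassette2_mid in the frame of mag_floor between -0.006 and 0.006 m and y of cassette2_mid in the frame of mag_floor between -0.106 and -0.008 m and z of cassette2_mid in the frame of mag_floor between 0.02 and 0.03 m and x of cassette3_mid in the frame of mag_floor between -0.006 and 0.006 m and y of cassette3_mid in the frame of mag_floor between -0.106 and -0.008 m and z of cassette3_mid in the frame of mag_floor between 0.02 and 0.03 m and x of cassette4_mid in the frame of mag_floor between -0.006 and 0.006 m and y of cassette4_mid in the frame of mag_floor between -0.106 and -0.008 m and z of cassette4_mid in the frame of mag_floor between 0.02 and 0.03 m and x of pot1_mid in the frame of blue_tray_in between -0.066 and 0.066 m and y of pot1_mid in the frame of blue_tray_in between -0.081 and 0.081 m and z of pot1_mid in the frame of blue_tray_in between 0 and 0.032 m and angle between each of pot1_mid, pot2_mid's own z axis and vertical below 0.2 rad and x of pot2_mid in the frame of blue_tray_in between -0.066 and 0.066 m and y of pot2_mid in the frame of blue_tray_in between -0.081 and 0.081 m and z of pot2_mid in the frame of blue_tray_in between 0 and 0.032 m and x of strip1_mid in the frame of orange_tray_in between -0.066 and 0.066 m and y of strip1_mid in the frame of orange_tray_in between -0.081 and 0.081 m and z of strip1_mid in the frame of orange_tray_in between 0 and 0.032 m and x of strip2_mid in the frame of orange_tray_in between -0.066 and 0.066 m and y of strip2_mid in the frame of orange_tray_in between -0.081 and 0.081 m and z of strip2_mid in the frame of orange_tray_in between 0 and 0.032 m), for 0.2 s.
2. the ready button is pressed down (value of joint ready above 0.0042 m), for 0.05 s.
At the end, for the whole second after the job is handed in: Cassettes in the channel between stop and follower: within 6 mm of its middle, 5 mm of its floor, 0.12 rad of upright, 0.15 rad of square; pots in the blue tray within 0.2 rad of upright; strips in the orange tray (under 32 mm high); button pressed 4.2 mm after that and up again (all of step 1 and value of joint ready below 0.002 m); the robot touches nothing.
It fails at once if the wash bottle is moved more than 30 mm (distance of wash_bottle_mid from where it was at the start of the episode above 0.03 m).
It fails at once if the reagent bottle is moved more than 30 mm (distance of reagent_bottle_mid from where it was at the start of the episode above 0.03 m).
It fails at once if the tube rack is moved more than 30 mm (distance of tube_rack_mid from where it was at the start of the episode above 0.03 m).
Of cassette1, cassette2, cassette3, cassette4 only 2 to 4 are there at a start; the rules pass over those that are not, and their reading is None.
Of pot1, pot2, strip1, strip2 only 3 to 4 are there at a start; the rules pass over those that are not, and their reading is None.
At some moment in a run one of cassette1, cassette2, cassette3, cassette4, pot1, pot2, strip1, strip2 may be knocked a few centimetres aside while the robot is not near it.
It also fails if it takes over 210 s, if anything falls off the work surface, if the arm or the gripper's body presses on something with over 40 N, if the wrist force passes 120 N, or if a joint passes its speed limit or range.

## Working session

There is one attempt and no reset: what is moved stays moved. The work goes in short steps, Python scripts to look and compute and a tool call to move; the robot and the scene stay as the last step left them, time stands still between calls to the robot, and variables do not carry over. Pictures are saved under pics/ and viewed, at most 15 in all, crops included, and the job is handed in when it is done.

Besides the shell and the picture viewer there is one more tool, called after "Call:" as a command line: name --argument value ..., lists and objects as JSON in quotes. apply_moves: Moves the arm, as the interface text tells. Its arguments: {"type":"object","properties":{"plan":{"type":"array","items":{"type":"array"}},"grip_force":{"type":"number"}},"required":["plan"]}

```bash
mkdir -p pics; ls
python3 - <<'E'
from plant import telemetry, get_image, calibration, r
import cv2,numpy as np
np.set_printoptions(precision=4,suppress=True)
s=telemetry.read_state();print(s['t'],s['ee_pos'],s['eef_rot'],s['opening'])
for n in("scene","side","wrist"):
    im=get_image(n);cv2.imwrite(f"pics/{n}0.png",im[:,:,::-1]);print(n,calibration(n))
a=[cv2.imread(f"pics/{n}0.png") for n in("scene","side")]
E
```

```text
pics
0.0 [ 0.2111 -0.5876  0.2302] [[ 0.9411  0.338  -0.0004]
 [ 0.338  -0.9411  0.0019]
 [ 0.0003 -0.0019 -1.    ]] 0.08554108855393312
scene {'fovy': 52.890423308619404, 'cx': 281.9609351018336, 'cy': 211.5839280771542, 'origin': array([0.8006, 0.7054, 0.9551]), 'rotation': array([[-0.8984,  0.3598, -0.2518],
       [ 0.439 ,  0.7206, -0.5367],
       [-0.0117, -0.5927, -0.8053]])}
side {'fovy': 57.757324892200366, 'cx': 278.43729233040585, 'cy': 205.4328218119305, 'origin': array([0.0026, 0.7925, 0.7684]), 'rotation': array([[-0.7883, -0.3824,  0.482 ],
       [-0.6151,  0.506 , -0.6047],
       [-0.0127, -0.7732, -0.6341]])}
wrist {'fovy': 66.34210098149521, 'cx': 283.1455154809631, 'cy': 206.933421842744, 'hand_eye': array([[ 0.0009, -0.9586, -0.2848,  0.0713],
       [ 1.    ,  0.0007,  0.0007, -0.0001],
       [-0.0005, -0.2848,  0.9586, -0.1426],
       [ 0.    ,  0.    ,  0.    ,  1.    ]])}
```

View pics/scene0.png

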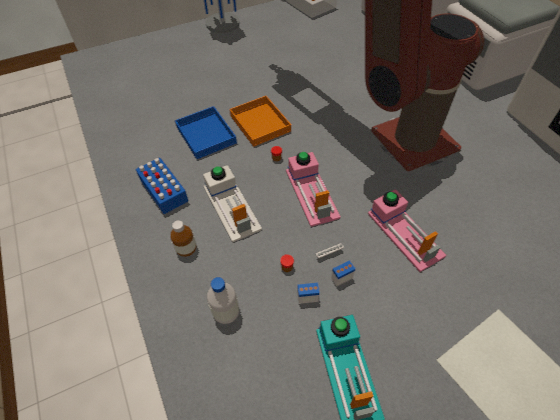

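View pics/side0.png

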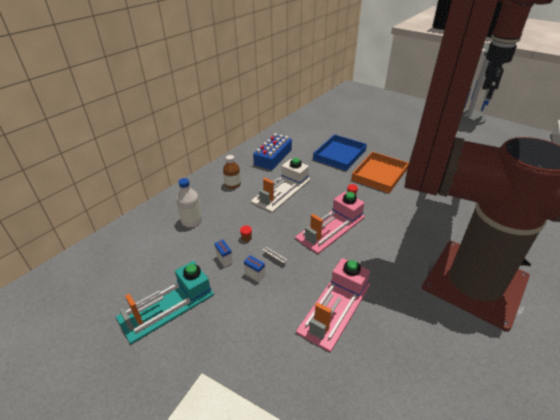

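View pics/wrist0.png

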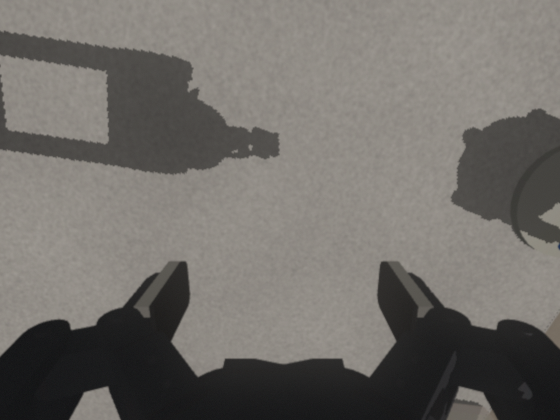

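The scene view shows the white magazine at about (232,205), with its button at (218,173) and follower at (240,210). Cassettes are at (309,292) and (343,271), pots at (277,153) and (287,263), and one strip at (330,251). The blue tray is at (206,132) and the orange tray at (261,121). The side view agrees with this: 2 cassettes, 2 pots and 1 strip. The wrist view shows only bare bench.

```bash
cat > h.py <<'E'
import numpy as np,cv2
from plant import telemetry,get_image,calibration,r
np.set_printoptions(precision=4,suppress=True)
def cam(n,s=None):
    c=calibration(n);f=210/np.tan(np.radians(c['fovy'])/2)
    if n=='wrist':
        H=np.array(c['hand_eye']);R=np.array(s['eef_rot']);return f,c['cx'],c['cy'],R@H[:3,3]+s['ee_pos'],R@H[:3,:3]
    return f,c['cx'],c['cy'],np.array(c['origin']),np.array(c['rotation'])
def ray(C,p):
    f,cx,cy,o,R=C;d=R@np.array([(p[0]-cx)/f,(p[1]-cy)/f,1.]);return o,d/np.linalg.norm(d)
def onz(C,p,z):
    o,d=ray(C,p);return o+d*(z-o[2])/d[2]
def tri(C1,p1,C2,p2):
    o,d=ray(C1,p1);q,e=ray(C2,p2)
    t=np.linalg.lstsq(np.c_[d,-e],q-o,rcond=None)[0];a=o+d*t[0];b=q+e*t[1]
    return (a+b)/2,np.linalg.norm(a-b)
HSV={'red':[(0,150,80),(6,255,255)],'orange':[(5,170,100),(16,255,255)],'blue':[(105,130,60),(125,255,255)],'green':[(55,120,50),(75,255,255)]}
def blobs(im,col,amin=25):
    """contours (hulls) with centroid, biggest first"""
    h=cv2.cvtColor(im,cv2.COLOR_RGB2HSV);m=cv2.inRange(h,*HSV[col])
    if col=='red': m|=cv2.inRange(h,(174,150,80),(180,255,255))
    n,l,st,ce=cv2.connectedComponentsWithStats(m)
    return sorted([(ce[i],st[i],l==i) for i in range(1,n) if st[i][4]>=amin],key=lambda b:-b[1][4])
E
python3 - <<'E'
from h import *
for n in('scene','side'):
    im=cv2.imread(f'pics/{n}0.png')[:,:,::-1].copy();C=cam(n)
    for col,z in(('red',.036),('orange',.06),('blue',.05),('green',.07)):
        for c,s,m in blobs(im,col):
            rect=cv2.minAreaRect(np.argwhere(m)[:,::-1].astype(np.float32))
            print(n,col,c,s,onz(C,c,z)[:2])
    cv2.imwrite(f'pics/{n}z.png',0*im)
a=cv2.imread('pics/scene0.png')[135:315,165:365];b=cv2.imread('pics/side0.png')[140:290,205:365]
cv2.imwrite('pics/z1.png',np.hstack([cv2.resize(a,None,fx=2.0,fy=2.0,interpolation=2),cv2.resize(b,(400,360),interpolation=2)]))
E
```

```text
scene red [388.3963 130.659 ] [376 119  23  28 217] [ 0.0765 -0.041 ]
scene red [286.773  260.9007] [281 255  13  13 141] [0.5694 0.2351]
scene red [276.1222 150.5444] [271 146  11  10  90] [ 0.4283 -0.1211]
scene red [447.2656 137.0312] [440 130  18  15  64] [-0.0688  0.0641]
scene orange [259.3747 119.5572] [ 230   96   61   46 1337] [ 0.4267 -0.245 ]
scene orange [321.717  197.0377] [316 191  13  15 106] [0.4034 0.113 ]
scene orange [363.0577 396.1923] [354 392  19   9 104] [0.5765 0.5902]
scene orange [237.9444 209.4167] [233 204  12  14  72] [0.6218 0.0504]
scene orange [430.8852 236.2951] [425 232  12  10  61] [0.2199 0.3452]
scene orange [172.7241 234.2414] [171 231   6   8  29] [0.8006 0.049 ]
scene orange [241.3333 215.1111] [237 209   9  11  27] [0.621  0.0716]
scene blue [205.3606 132.0637] [ 175  107   62   52 1916] [ 0.5957 -0.2789]
scene blue [163.1935 188.6901] [ 136  158   52   56 1023] [ 0.7787 -0.1167]
scene blue [308.0511 289.5739] [298 283  21  14 176] [0.5625 0.3332]
scene blue [343.2454 269.7301] [333 261  22  18 163] [0.4618 0.3247]
scene blue [217.6234 284.331
[... 873 characters left out ...]
.6242 0.062 ]
side orange [233.6316 167.1053] [231 164   7   7  38] [0.7857 0.0478]
side blue [339.1267 151.9539] [ 314  135   52   35 1129] [ 0.561  -0.2612]
side blue [271.8554 156.3951] [254 139  37  31 491] [ 0.7352 -0.0938]
side blue [254.1508 263.7063] [245 256  19  15 126] [0.4554 0.3261]
side blue [222.7692 248.2019] [215 240  16  16 104] [0.5564 0.3351]
side blue [183.4928 182.3043] [179 178  10   9  69] [0.8659 0.1996]
side green [190.9794 268.8144] [185 264  12  11  97] [0.5535 0.4441]
side green [352. 265.] [347 261  11   9  83] [0.2514 0.1985]
side green [349.96 195.66] [346 192   9   8  50] [ 0.3919 -0.0379]
side green [295.3125 160.9688] [292 159   8   5  32] [ 0.6334 -0.094 ]
```

View pics/z1.png

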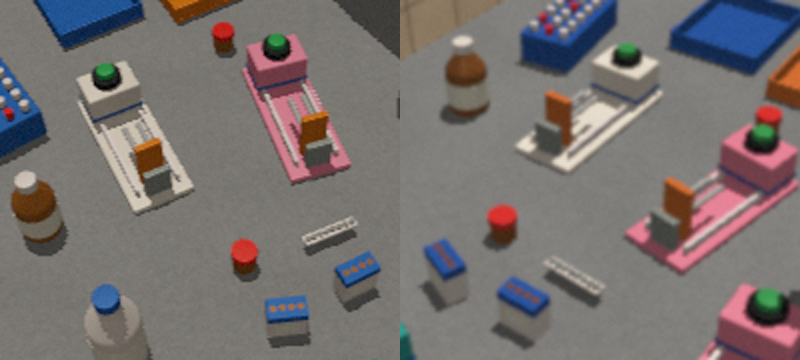

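```bash
cat >> h.py <<'E'
from scipy.spatial.transform import Rotation as Ro
def go(x,y,z,yaw,s=None):
    """shift (tool axes, m) and rotvec (deg) to put TCP at x,y,z, tool down, tool x at yaw deg"""
    s=s or telemetry.read_state();R=np.array(s['eef_rot']);a=np.radians(yaw)
    D=np.array([[np.cos(a),np.sin(a),0],[np.sin(a),-np.cos(a),0],[0,0,-1]])
    print('shift',np.round(R.T@(np.array([x,y,z])-s['ee_pos']),4),'rot',np.round(Ro.from_matrix(R.T@D).as_rotvec(degrees=True),2))
E
python3 - <<'E'
from h import *
go(.62,0,.27,90)
A=cam('scene');B=cam('side')
for n,p,q in(('A',(308.05,289.6),(222.8,248.2)),('B',(343.2,269.7),(254.15,263.7)),('p1',(286.8,260.9),(245.5,230.5)),('p2',(276.1,150.5),(352.2,187.8)),('btn',(217.3,170.4),(295.3,161)),('strip',(330,251),(275,256.5))): print(n,*tri(A,p,B,q))
# tray rims: bounding hull corners at z=.03
for n,col,k in(('scene','blue',0),('scene','orange',0),('side','blue',0),('side','orange',0)):
    im=cv2.imread(f'pics/{n}0.png')[:,:,::-1].copy();m=blobs(im,col)[k][2]
    hull=cv2.convexHull(np.argwhere(m)[:,::-1].astype(np.int32))[:,0]
    P=np.array([onz(cam(n),p,.03)[:2] for p in hull],np.float32);print(n,col,cv2.minAreaRect(P))
E
```

```text
shift [ 0.5835 -0.415  -0.0388] rot [ -0.07  -0.07 -70.25]
A [0.561  0.331  0.0439] 0.0003721909488556581
B [0.4595 0.3219 0.0436] 4.2453871589905204e-05
p1 [0.5684 0.2335 0.0315] 0.0012010779266051319
p2 [ 0.4274 -0.1232  0.033 ] 0.0012353062606474422
btn [ 0.6257 -0.0847  0.079 ] 0.003033271948730561
strip [0.4508 0.2479 0.0133] 0.0014874709526889684
scene blue ((0.5894205570220947, -0.30618175864219666), (0.14492040872573853, 0.197532057762146), 3.8549723625183105)
scene orange ((0.40994301438331604, -0.2847614884376526), (0.144873708486557, 0.1830582171678543), 3.997271776199341)
side blue ((0.5800217390060425, -0.29621851444244385), (0.149679034948349, 0.19855475425720215), 4.19867467880249)
side orange ((0.40298935770988464, -0.2687831223011017), (0.14211586117744446, 0.1976921707391739), 3.372962713241577)
```

Call:
apply_moves --plan '[[[0.04,-0.03,-0.05],[0,0,-9],1],[[0.1,-0.07,-0.05],[0,0,-18],1],[[0.15,-0.105,-0.05],[0,0,-27],1],[[0.2,-0.14,-0.05],[0,0,-36],1],[[0.25,-0.175,-0.05],[0,0,-45],1],[[0.3,-0.21,-0.05],[0,0,-54],1],[[0.35,-0.245,-0.05],[0,0,-62],1],[[0.4,-0.28,-0.05],[0,0,-70.2],1]]'

```text
t: 1.15
ee_pos: [0.4899, -0.1932, 0.2812]
eef_rot: [[-0.004, 1.0, 0.0], [1.0, 0.004, -0.0], [-0.0, 0.0, -1.0]]
ft_force: [0.8, -1.4, 0.1]
opening: 0.0855
gripper_force: 0.0
```

Run:
```python
from h import *
go(.62,0.0,.27,90)
```

```text
shift [0.1927 0.1308 0.0112] rot [0.01 0.01 0.22]
```

Call:
apply_moves --plan '[[[0.05,0.035,0.01],[0,0,0],1],[[0.1,0.07,0.01],[0,0,0],1],[[0.15,0.105,0.01],[0,0,0],1],[[0.19,0.13,0.01],[0,0,0],1],[[0.19,0.13,0.01],[0,0,0],1],[[0.19,0.13,0.01],[0,0,0],1],[[0.19,0.13,0.01],[0,0,0],1],[[0.19,0.13,0.01],[0,0,0],1]]'

```text
t: 2.15
ee_pos: [0.619, -0.0064, 0.2715]
eef_rot: [[0.003, 1.0, 0.0], [1.0, -0.003, -0.0], [-0.0, 0.0, -1.0]]
ft_force: [-0.8, 0.5, -0.6]
opening: 0.0851
gripper_force: 0.0
```

```bash
cat >> h.py <<'E'
def snap(n,cam_='wrist'):
    s=telemetry.read_state();im=get_image(cam_);cv2.imwrite(f'pics/{n}.png',im[:,:,::-1])
    import pickle;pickle.dump((s,im),open(f'pics/{n}.pkl','wb'));print(s['t'],s['ee_pos']);return s,im
def load(n):
    import pickle;return pickle.load(open(f'pics/{n}.pkl','rb'))
E
python3 - <<'E'
from h import *
snap('w1')
E
```

```text
2.15 [ 0.619  -0.0064  0.2715]
```

View pics/w1.png

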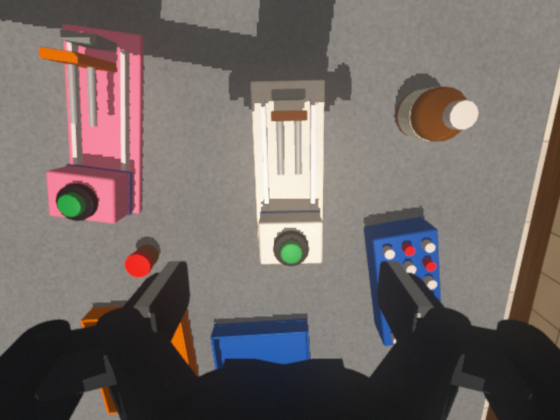

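The wrist view shows the white magazine from (253,82) to (324,264): end stop at (289,95), follower at (289,116), button at (291,252), rails near columns 264 and 313.

Run:
```python
from h import *
s,im=load('w1');C=cam('wrist',s)
g=cv2.cvtColor(im,cv2.COLOR_RGB2GRAY)
for rr in(130,150,170,190): print(rr,g[rr,246:332].tolist())
print('col',g[76:130,289].tolist())
c,st,m=[b for b in blobs(im,'green') if b[0][0]>200][0];print('btn',c,onz(C,c,.0775))
```

```text
130 [140, 141, 141, 143, 143, 147, 177, 221, 236, 237, 237, 238, 238, 237, 238, 241, 245, 247, 246, 234, 186, 195, 234, 238, 238, 237, 237, 237, 236, 223, 177, 168, 181, 196, 194, 174, 154, 144, 193, 235, 238, 238, 239, 239, 239, 239, 238, 230, 198, 166, 179, 197, 200, 178, 166, 196, 235, 237, 238, 238, 238, 238, 236, 223, 207, 235, 245, 246, 244, 239, 235, 235, 235, 236, 235, 236, 230, 202, 151, 145, 146, 145, 145, 145, 144, 142]
150 [145, 144, 143, 143, 143, 145, 148, 180, 224, 238, 239, 239, 240, 240, 240, 240, 244, 247, 248, 247, 234, 212, 237, 239, 239, 239, 239, 239, 239, 237, 222, 177, 179, 199, 207, 185, 166, 152, 193, 236, 239, 239, 239, 239, 240, 240, 239, 238, 221, 169, 177, 198, 205, 183, 173, 200, 234, 236, 235, 236, 235, 235, 233, 214, 191, 236, 247, 248, 246, 241, 238, 237, 237, 238, 238, 238, 233, 203, 151, 147, 146, 146, 147, 149, 149, 148]
170 [145, 145, 145, 145, 145, 147, 149, 154, 183, 228, 240, 241, 242, 242, 242, 242, 243, 246, 249, 249, 247, 234, 223, 241, 242, 242, 242, 242, 242, 241, 233, 201, 172, 186, 203, 200, 177, 169, 205, 237, 240, 240, 240, 241, 241, 
[... 240 characters left out ...]
148, 147, 151, 187, 233, 243, 243, 243, 243, 243, 242, 244, 248, 250, 250, 241, 194, 205, 242, 243, 243, 243, 243, 242, 242, 242, 243, 243, 242, 242, 242, 242, 242, 242, 242, 241, 241, 241, 241, 242, 242, 242, 242, 242, 241, 241, 240, 240, 241, 241, 241, 241, 241, 240, 240, 241, 240, 229, 217, 240, 248, 249, 247, 243, 242, 241, 241, 241, 241, 239, 220, 160, 144, 142, 141, 143, 145, 147, 146, 145]
col [77, 77, 76, 79, 96, 116, 125, 126, 127, 126, 128, 124, 114, 97, 91, 89, 91, 91, 91, 91, 91, 90, 86, 88, 113, 129, 130, 131, 132, 132, 132, 132, 132, 132, 114, 99, 97, 98, 97, 97, 98, 97, 98, 101, 129, 207, 236, 237, 237, 237, 238, 238, 239, 239]
btn [290.8421 253.2993] [ 0.6266 -0.0896  0.0775]
```

Run:
```python
from h import *
s,im=load('w1');C=cam('wrist',s);print('cam',C[3])
for rr,l,q in((130,252.4,323.1),(150,253.45,323.1),(170,254.45,323.0),(190,255.4,322.6)):
    a=onz(C,(l,rr),.01);b=onz(C,(q,rr),.01);print(a[:2],b[:2],(a+b)[:2]/2,b[0]-a[0])
for rr,l,q in((130,265.9,309.6),(150,267,309.6),(170,267.6,309.7),(190,267.7,309.7)): # inner rail edges
    for z in(.01,.022):
        a=onz(C,(l,rr),z);b=onz(C,(q,rr),z);print('rail',z,(a+b)[:2]/2,b[0]-a[0])
for z in(.01,.044,.054):print('stop in',z,onz(C,(289,99.7),z)[:2],'out',onz(C,(289,88.7),z)[:2])
print('end',onz(C,(289,80),.01)[:2],'foll',onz(C,(289,110.2),.086)[:2],onz(C,(289,120.5),.086)[:2],onz(C,(289,99.7),.01))
for z in(.072,.0775,.08):print('btn',onz(C,(290.84,253.3),z)[:2])
```

```text
cam [0.6181 0.0658 0.4141]
[0.5803 0.044 ] [0.667  0.0438] [0.6236 0.0439] 0.08661700829943231
[0.5809 0.0197] [0.6678 0.0196] [0.6244 0.0196] 0.08683149845764337
[ 0.5815 -0.0055] [ 0.6685 -0.0056] [ 0.625  -0.0055] 0.08699022413676105
[ 0.582  -0.0315] [ 0.6689 -0.0317] [ 0.6254 -0.0316] 0.08683171500283493
rail 0.01 [0.6236 0.0439] 0.053538377117938185
rail 0.022 [0.6235 0.0446] 0.051948659423014965
rail 0.01 [0.6244 0.0196] 0.05310871156144659
rail 0.022 [0.6242 0.021 ] 0.051531751947265114
rail 0.01 [ 0.6249 -0.0055] 0.05342507160069987
rail 0.022 [ 0.6247 -0.0034] 0.051838718292136154
rail 0.01 [ 0.6251 -0.0316] 0.054269835299973535
rail 0.022 [ 0.6248 -0.0287] 0.05265839838086628
stop in 0.01 [0.625  0.0791] out [0.625  0.0915]
stop in 0.044 [0.6245 0.078 ] out [0.6244 0.0893]
stop in 0.054 [0.6243 0.0777] out [0.6243 0.0887]
end [0.625  0.1011] foll [0.6238 0.0669] [0.6238 0.0572] [0.625  0.0791 0.01  ]
btn [ 0.6267 -0.0921]
btn [ 0.6266 -0.0896]
btn [ 0.6265 -0.0885]
```

Call:
apply_moves --plan '[[[0.05,-0.025,0],[0,0,0],1],[[0.1,-0.05,0],[0,0,0],1],[[0.15,-0.075,0],[0,0,0],1],[[0.2,-0.1,0],[0,0,0],1],[[0.226,-0.11,0],[0,0,0],1],[[0.226,-0.11,0],[0,0,0],1],[[0.226,-0.11,0],[0,0,0],1],[[0.226,-0.11,0],[0,0,0],1]]'

```text
t: 3.2
ee_pos: [0.51, 0.2197, 0.2713]
eef_rot: [[0.003, 1.0, 0.0], [1.0, -0.003, -0.0], [-0.0, 0.0, -1.0]]
ft_force: [-0.2, -0.3, -0.2]
opening: 0.0856
gripper_force: 0.0
```

Run:
```python
from h import *
s,im=snap('w2');C=cam('wrist',s)
for col,z in(('blue',.05),('red',.036)):
    for c,st,m in blobs(im,col,150):
        P=np.array([onz(C,p,z)[:2] for p in np.argwhere(m)[:,::-1]],np.float32)
        print(col,c,onz(C,c,z)[:2],cv2.minAreaRect(P*1000))
```

```text
3.2 [0.51   0.2197 0.2713]
blue [331.4159  73.1186] [0.5599 0.3303] ((561.0984497070312, 329.7589416503906), (25.781871795654297, 47.45618438720703), 71.15619659423828)
blue [236.0013  82.2949] [0.4592 0.3214] ((458.98004150390625, 321.0987854003906), (24.783618927001953, 47.325565338134766), 89.90202331542969)
blue [459.7679 402.9688] [ 0.7633 -0.112 ] ((762.8975219726562, -111.99246978759766), (15.762327194213867, 62.11408996582031), 9.073116302490234)
blue [476.1714 403.4952] [ 0.7872 -0.1131] ((787.2467651367188, -113.6706314086914), (17.386899948120117, 58.83446502685547), 12.206246376037598)
red [332.9581 163.4806] [0.5677 0.2328] ((567.7916870117188, 232.59201049804688), (31.948257446289062, 33.325294494628906), 89.90685272216797)
red [  3.6214 333.1705] [ 0.12  -0.003] ((123.6894302368164, 0.8020706176757812), (87.36202239990234, 14.987003326416016), 75.78927612304688)
```

View pics/w2.png

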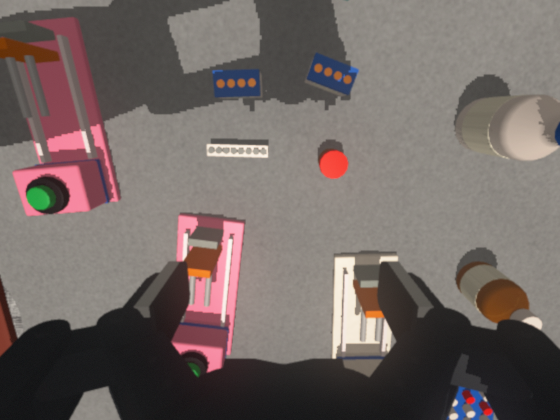

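The wrist view shows cassette B at (236,82), square to the world axes, and cassette A at (331,73), turned about -19°. The strip is at (238,151) and the pot at (333,163). Taking B first.

Call:
apply_moves --plan '[[[0.05,-0.026,0.02],[0,0,0],1],[[0.101,-0.051,0.05],[0,0,0],1],[[0.101,-0.051,0.1],[0,0,0],1],[[0.101,-0.051,0.15],[0,0,0],1],[[0.101,-0.051,0.19],[0,0,0],1],[[0.101,-0.051,0.22],[0,0,0],1],[[0.101,-0.051,0.246],[0,0,0],1],[[0.101,-0.051,0.246],[0,0,0],1]]' --grip_force 60

```text
t: 4.25
ee_pos: [0.457, 0.3203, 0.0229]
eef_rot: [[0.002, 1.0, -0.005], [1.0, -0.002, -0.002], [-0.002, -0.005, -1.0]]
ft_force: [-0.4, 0.0, -0.2]
opening: 0.0853
gripper_force: 0.0
```

Call:
apply_moves --plan '[[[0,0,0],[0,0,0],-1],[[0,0,0],[0,0,0],-1],[[0,0,0],[0,0,0],-1],[[0,0,0],[0,0,0],-1],[[0,0,-0.04],[0,0,0],-1],[[0,0,-0.09],[0,0,0],-1],[[0,0,-0.12],[0,0,0],-1],[[0,0,-0.12],[0,0,0],-1]]'

```text
t: 5.25
ee_pos: [0.4605, 0.3231, 0.1488]
eef_rot: [[0.001, 1.0, 0.006], [1.0, -0.001, 0.003], [0.003, 0.006, -1.0]]
ft_force: [1.2, -0.0, -0.4]
opening: 0.0467
gripper_force: 61.8
```

Run:
```python
from h import *
s=telemetry.read_state();print(s['opening'],s['gripper_force'],s['ft_force'])
go(.6229,.0785+.03,.11,91.4)
go(.6229+.024*.0235,.0785-.0235,.11,91.4)
```

```text
0.0466850857814782 61.82658791542053 [ 1.204  -0.0478 -0.4365]
shift [-0.2146  0.1623  0.0392] rot [ 0.35 -0.17 -1.44]
shift [-0.2681  0.1629  0.039 ] rot [ 0.35 -0.17 -1.44]
```

Call:
apply_moves --plan '[[[-0.04,0.03,0],[0.2,-0.1,-1.4],-1],[[-0.09,0.068,0],[0.3,-0.2,-1.4],-1],[[-0.14,0.106,0],[0.3,-0.2,-1.4],-1],[[-0.18,0.136,0],[0.3,-0.2,-1.4],-1],[[-0.21,0.16,0],[0.3,-0.2,-1.4],-1],[[-0.213,0.162,0.02],[0.3,-0.2,-1.4],-1],[[-0.213,0.162,0.03],[0.3,-0.2,-1.4],-1],[[-0.213,0.162,0.03],[0.3,-0.2,-1.4],-1]]'

```text
t: 6.25
ee_pos: [0.6179, 0.1099, 0.1126]
eef_rot: [[-0.025, 1.0, -0.01], [1.0, 0.025, -0.004], [-0.003, -0.01, -1.0]]
ft_force: [-0.6, 0.6, -0.4]
opening: 0.0467
gripper_force: 61.8
```

```bash
cat >> h.py <<'E'
def mag(u,z): return (.6229-.024*u,.0785+u,z,91.4)
E
python3 - <<'E'
from h import *
s,im=snap('w3')
go(*mag(.03,.086));go(*mag(-.0155,.086))
cv2.imwrite('pics/w3c.png',im[150:])
E
```

```text
6.25 [0.6179 0.1099 0.1126]
shift [-0.0016  0.0036  0.0279] rot [-0.46  0.19  0.04]
shift [-0.0471  0.0035  0.028 ] rot [-0.46  0.19  0.04]
```

View pics/w3.png

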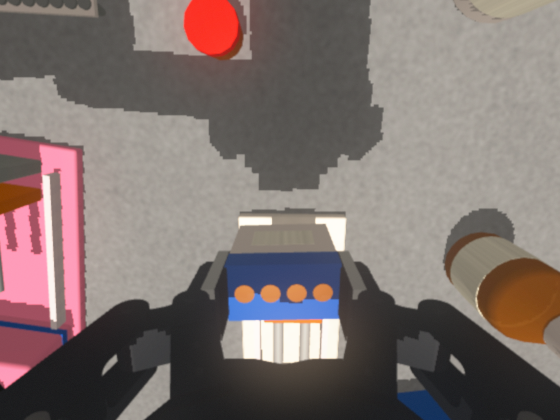

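The wrist view shows cassette B held squarely above the end stop, with the follower at (290,320) behind it.

Call:
apply_moves --plan '[[[-0.002,0.003,0.015],[-0.3,0.2,0],-1],[[-0.002,0.003,0.027],[-0.3,0.2,0],-1],[[-0.002,0.003,0.027],[-0.3,0.2,0],-1],[[-0.002,0.003,0.027],[-0.3,0.2,0],-1],[[-0.002,0.003,0.027],[-0.3,0.2,0],-1],[[-0.002,0.003,0.027],[-0.3,0.2,0],-1],[[-0.002,0.003,0.027],[-0.3,0.2,0],-1],[[-0.002,0.003,0.027],[-0.3,0.2,0],-1]]'

```text
t: 7.3
ee_pos: [0.6233, 0.1068, 0.0884]
eef_rot: [[-0.024, 1.0, 0.0], [1.0, 0.024, 0.0], [0.0, 0.0, -1.0]]
ft_force: [0.4, -0.5, -0.3]
opening: 0.0466
gripper_force: 61.8
```

Run:
```python
from h import *
s=telemetry.read_state();print(s['ee_pos'],s['ft_force'],np.abs(s['qvel']).max())
go(*mag(-.0155,.086))
```

```text
[0.6233 0.1068 0.0884] [ 0.3999 -0.5066 -0.2631] 0.002638817217730538
shift [-0.0438 -0.0011  0.0024] rot [ 0.01 -0.   -0.04]
```

Call:
apply_moves --plan '[[[-0.008,-0.001,0.002],[0,0,0],-1],[[-0.016,-0.001,0.002],[0,0,0],-1],[[-0.024,-0.001,0.002],[0,0,0],-1],[[-0.032,-0.001,0.002],[0,0,0],-1],[[-0.04,-0.001,0.002],[0,0,0],-1],[[-0.044,-0.001,0.002],[0,0,0],-1],[[-0.044,-0.001,0.002],[0,0,0],-1],[[-0.044,-0.001,0.002],[0,0,0],-1]]'

```text
t: 8.3
ee_pos: [0.6232, 0.0637, 0.0863]
eef_rot: [[-0.023, 1.0, -0.0], [1.0, 0.023, 0.002], [0.002, -0.0, -1.0]]
ft_force: [-1.0, 4.7, -0.1]
opening: 0.0469
gripper_force: 61.7
```

Run:
```python
from h import *
s,im=snap('w4')
print(s['ft_force']);go(*mag(-.0155,.036))
a=cv2.imread('pics/w4.png')[120:420,130:450]
get=get_image('side');b=get[130:220,230:330,::-1]
cv2.imwrite('pics/w4c.png',np.hstack([cv2.resize(a,(400,375)),cv2.resize(b,(400,375),interpolation=2)]))
```

```text
8.3 [0.6232 0.0637 0.0863]
[-1.0106  4.7231 -0.1105]
shift [-0.0009  0.0001  0.0503] rot [-0.01 -0.13 -0.06]
```

View pics/w4c.png

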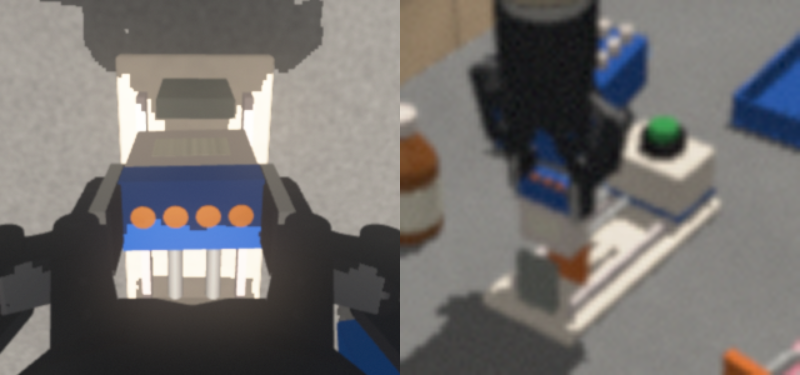

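The left crop shows the cassette clear of the end stop and centred between the rails. Together with the 4.7 N along y, this means the follower is being pressed back. Lowering.

Call:
apply_moves --plan '[[[-0.001,0,0.01],[0,0,0],-1],[[-0.001,0,0.02],[0,0,0],-1],[[-0.001,0,0.028],[0,0,0],-1],[[-0.001,0,0.034],[0,0,0],-1],[[-0.001,0,0.039],[0,0,0],-1],[[-0.001,0,0.044],[0,0,0],-1],[[-0.001,0,0.049],[0,0,0],-1],[[-0.001,0,0.049],[0,0,0],-1]]'

```text
t: 9.4
ee_pos: [0.6238, 0.0628, 0.0374]
eef_rot: [[-0.023, 1.0, 0.001], [1.0, 0.023, 0.002], [0.002, 0.001, -1.0]]
ft_force: [1.9, 4.8, -0.9]
opening: 0.0469
gripper_force: 61.6
```

Run:
```python
from h import *
s=telemetry.read_state();print(s['ft_force'],s['ft_torque'],s['opening']);go(*mag(-.0155,.034))
```

```text
[ 1.9308  4.7711 -0.9421] [ 0.9246 -0.2859 -0.0806] 0.046916777096171876
shift [ 0.0003 -0.0005  0.0034] rot [ 0.06 -0.11 -0.06]
```

Call:
apply_moves --plan '[[[0,0,0.003],[0,0,0],-1],[[0.001,0,0.003],[0,0,0],-1],[[0.001,0,0.003],[0,0,0],0.4],[[0.001,0,0.003],[0,0,0],0.4],[[0.001,0,0.003],[0,0,0],0.4],[[0.001,0,-0.03],[0,0,0],0.4],[[0.001,0,-0.09],[0,0,0],1],[[0.001,0,-0.15],[0,0,0],1]]'

```text
t: 10.4
ee_pos: [0.6228, 0.0626, 0.188]
eef_rot: [[-0.023, 1.0, -0.002], [1.0, 0.023, 0.0], [0.0, -0.002, -1.0]]
ft_force: [0.5, -0.1, 0.6]
opening: 0.0851
gripper_force: 0.0
```

Run:
```python
from h import *
s,im=snap('w5');C=cam('wrist',s)
for c,st,m in blobs(im,'blue',150):
    P=np.array([onz(C,p,.06)[:2] for p in np.argwhere(m)[:,::-1]],np.float32)
    print(c,onz(C,c,.06)[:2],cv2.minAreaRect(P*1000))
im=get_image('scene');Cs=cam('scene')
for col,z in(('blue',.05),('red',.036)):
    for c,st,m in blobs(im,col,80): print(col,c,onz(Cs,c,z)[:2])
go(.561,.330,.15,71.2)
```

```text
10.4 [0.6228 0.0626 0.188 ]
[382.5158 340.5268] [ 0.7246 -0.0828] ((726.7280883789062, -83.97504425048828), (21.22574806213379, 57.960819244384766), 8.96037769317627)
[285.0049 186.9789] [0.6229 0.0723] ((623.03759765625, 66.34722900390625), (45.494407653808594, 24.15056800842285), 1.4224656820297241)
blue [163.2657 188.8091] [ 0.7787 -0.1162]
blue [194.4189 131.4716] [ 0.6252 -0.2967]
blue [307.7596 289.5519] [0.5631 0.3328]
blue [217.6299 284.4156] [0.7478 0.2264]
blue [239.876  215.1653] [0.6225 0.063 ]
red [207.458   33.5222] [ 0.3936 -0.8196]
red [388.3385 134.5573] [ 0.0867 -0.0265]
red [454.1     60.2333] [-0.3484 -0.242 ]
red [286.7569 260.7083] [0.5692 0.2346]
red [448.7328 141.4275] [-0.0604  0.0814]
red [276.0978 150.6087] [ 0.4285 -0.1209]
red [405.8256 157.1628] [0.0956 0.0769]
shift [ 0.269  -0.0616  0.0454] rot [ 0.82 -0.1  20.15]
```

View pics/w5.png

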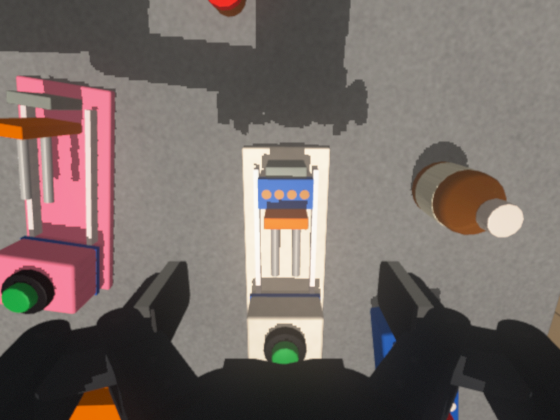

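The wrist view shows the first cassette seated squarely at (285,187), between the stop at (287,168) and the follower at (287,222).

Call:
apply_moves --plan '[[[0.05,-0.01,0],[0,0,7],1],[[0.11,-0.02,0],[0,0,14],1],[[0.16,-0.03,0],[0,0,20.2],1],[[0.21,-0.042,0.02],[0,0,20.2],1],[[0.25,-0.05,0.05],[0,0,20.2],1],[[0.268,-0.056,0.09],[0,0,20.2],1],[[0.268,-0.056,0.09],[0,0,20.2],1],[[0.268,-0.056,0.09],[0,0,20.2],1]]'

```text
t: 11.5
ee_pos: [0.5618, 0.3289, 0.098]
eef_rot: [[0.323, 0.946, 0.001], [0.946, -0.323, -0.0], [0.0, 0.001, -1.0]]
ft_force: [0.3, 0.6, 0.5]
opening: 0.0853
gripper_force: 0.0
```

Run:
```python
from h import *
s,im=snap('w6');C=cam('wrist',s);print(s['eef_rot'])
for c,st,m in blobs(im,'blue',150):
    P=np.array([onz(C,p,.05)[:2] for p in np.argwhere(m)[:,::-1]],np.float32)
    print(c,cv2.minAreaRect(P*1000))
go(.561,.330,.025,71.2)
```

```text
11.5 [0.5618 0.3289 0.098 ]
[[ 0.3232  0.9463  0.0007]
 [ 0.9463 -0.3232 -0.0001]
 [ 0.0001  0.0007 -1.    ]]
[282.7492 226.868 ] ((561.3966064453125, 330.930908203125), (27.764589309692383, 47.743778228759766), 70.22685241699219)
shift [ 0.0004 -0.002   0.0741] rot [ 0.12 -0.09 -0.1 ]
```

Call:
apply_moves --plan '[[[0.001,-0.001,0.03],[0,0,0],1],[[0.001,-0.001,0.055],[0,0,0],1],[[0.001,-0.001,0.073],[0,0,0],1],[[0.001,-0.001,0.073],[0,0,0],1],[[0.001,-0.001,0.073],[0,0,0],-1],[[0.001,-0.001,0.073],[0,0,0],-1],[[0.001,-0.001,0.073],[0,0,0],-1],[[0.001,-0.001,0.073],[0,0,0],-1]]'

```text
t: 12.55
ee_pos: [0.5617, 0.3313, 0.0261]
eef_rot: [[0.323, 0.946, 0.003], [0.946, -0.323, 0.001], [0.002, 0.002, -1.0]]
ft_force: [1.4, -0.3, 5.7]
opening: 0.047
gripper_force: 63.6
```

Run:
```python
from h import *
s=telemetry.read_state();print(s['opening'],s['ee_pos'],s['ft_force']);go(*mag(.03,.11))
```

```text
0.04699161097628598 [0.5617 0.3313 0.0261] [ 1.4301 -0.3156  5.6523]
shift [-0.1912  0.1294 -0.084 ] rot [  0.15  -0.1  -20.24]
```

Call:
apply_moves --plan '[[[0,0,-0.05],[0,0,0],-1],[[-0.01,0.007,-0.09],[0,0,-5],-1],[[-0.06,0.04,-0.09],[0,0,-13],-1],[[-0.11,0.074,-0.09],[0,0,-20.2],-1],[[-0.155,0.105,-0.09],[0,0,-20.2],-1],[[-0.185,0.125,-0.085],[0,0,-20.2],-1],[[-0.191,0.129,-0.084],[0,0,-20.2],-1],[[-0.191,0.129,-0.084],[0,0,-20.2],-1]]'

```text
t: 13.55
ee_pos: [0.6204, 0.1083, 0.1079]
eef_rot: [[-0.023, 1.0, -0.001], [1.0, 0.023, 0.0], [0.0, -0.001, -1.0]]
ft_force: [-0.2, -0.5, -1.4]
opening: 0.047
gripper_force: 62.8
```

Run:
```python
from h import *
s=telemetry.read_state();print(s['opening'],s['ee_pos'],s['ft_force']);go(*mag(.02,.0905));go(*mag(-.0415,.0905))
```

```text
0.04695328474811316 [0.6204 0.1083 0.1079] [-0.2454 -0.5075 -1.3923]
shift [-0.0099  0.0018  0.0174] rot [-0.05 -0.03 -0.09]
shift [-0.0714  0.0018  0.0174] rot [-0.05 -0.03 -0.09]
```

Call:
apply_moves --plan '[[[-0.01,0.002,0.01],[0,0,0],-1],[[-0.01,0.002,0.017],[0,0,0],-1],[[-0.02,0.002,0.017],[0,0,0],-1],[[-0.033,0.002,0.017],[0,0,0],-1],[[-0.046,0.002,0.017],[0,0,0],-1],[[-0.059,0.002,0.017],[0,0,0],-1],[[-0.071,0.002,0.017],[0,0,0],-1],[[-0.071,0.002,0.017],[0,0,0],-1]]'

```text
t: 14.55
ee_pos: [0.6246, 0.0374, 0.0916]
eef_rot: [[-0.022, 1.0, 0.0], [1.0, 0.022, 0.002], [0.002, 0.0, -1.0]]
ft_force: [0.2, 5.7, -0.4]
opening: 0.047
gripper_force: 62.8
```

Run:
```python
from h import *
s=telemetry.read_state();print(s['opening'],s['ee_pos'],s['ft_force'],s['ft_torque']);go(*mag(-.0415,.0365))
```

```text
0.04700052896013508 [0.6246 0.0374 0.0916] [ 0.2155  5.6642 -0.3551] [ 1.0855  0.0716 -0.0393]
shift [-0.0005 -0.0007  0.0551] rot [ 0.03 -0.13 -0.13]
```

Call:
apply_moves --plan '[[[-0.001,-0.0005,0.01],[0,0,0],-1],[[-0.001,-0.0005,0.02],[0,0,0],-1],[[-0.001,-0.0005,0.03],[0,0,0],-1],[[-0.001,-0.0005,0.036],[0,0,0],-1],[[-0.001,-0.0005,0.042],[0,0,0],-1],[[-0.001,-0.0005,0.048],[0,0,0],-1],[[-0.001,-0.0005,0.054],[0,0,0],-1],[[-0.001,-0.0005,0.054],[0,0,0],-1]]'

```text
t: 15.55
ee_pos: [0.6245, 0.0371, 0.0375]
eef_rot: [[-0.023, 1.0, 0.001], [1.0, 0.023, 0.002], [0.002, 0.001, -1.0]]
ft_force: [3.1, 6.7, -3.4]
opening: 0.0468
gripper_force: 62.6
```

Call:
apply_moves --plan '[[[0,0,0.002],[0,0,0],-1],[[0.001,0,0.002],[0,0,0],-1],[[0.001,0,0.002],[0,0,0],0.4],[[0.001,0,0.002],[0,0,0],0.4],[[0.001,0,0.002],[0,0,0],0.4],[[0.001,0,-0.03],[0,0,0],0.4],[[0.001,0,-0.09],[0,0,0],1],[[0.001,0,-0.14],[0,0,0],1]]'

```text
t: 16.55
ee_pos: [0.6242, 0.0369, 0.1794]
eef_rot: [[-0.023, 1.0, 0.001], [1.0, 0.023, -0.0], [-0.0, 0.001, -1.0]]
ft_force: [1.1, 0.7, 0.1]
opening: 0.0856
gripper_force: 0.0
```

Run:
```python
from h import *
s,im=snap('w7');C=cam('wrist',s)
for c,st,m in blobs(im,'blue',150):
    P=np.array([onz(C,p,.06)[:2] for p in np.argwhere(m)[:,::-1]],np.float32)
    print(c,cv2.minAreaRect(P*1000))
im=get_image('scene');Cs=cam('scene');cv2.imwrite('pics/s7.png',im[:,:,::-1])
for c,st,m in blobs(im,'red',80): print(c,onz(Cs,c,.036)[:2])
s=telemetry.read_state();print(s['ee_pos']);go(.5678,.2327,.1,90);go(.5678,.2327,.008,90)
```

```text
16.55 [0.6242 0.0369 0.1794]
[282.7204 176.9327] ((623.3037109375, 53.54143524169922), (46.18952560424805, 50.88737106323242), 0.5830680727958679)
[384.3551 337.5065] ((726.629150390625, -97.97460174560547), (17.85595703125, 54.42544937133789), 9.147283554077148)
[447.0116 298.4014] ((778.81787109375, -55.55731201171875), (11.548089981079102, 48.04001998901367), 45.84083557128906)
[202.6412  32.1965] [ 0.4073 -0.8373]
[393.9075 140.7948] [0.0872 0.004 ]
[452.5858  60.0237] [-0.3444 -0.2455]
[286.6148 260.9778] [0.5699 0.2351]
[447.     139.7627] [-0.0604  0.0733]
[276.1319 150.5604] [ 0.4283 -0.121 ]
[270.9146  13.2927] [ 0.1073 -0.8419]
[0.6284 0.0368 0.1855]
shift [ 0.1974 -0.0571  0.0846] rot [0.74 0.07 1.35]
shift [ 0.1975 -0.0583  0.1765] rot [0.74 0.07 1.35]
```

View pics/w7.png

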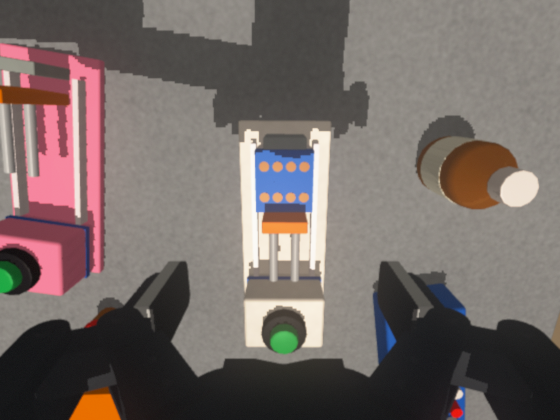

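Both cassettes are seated: the double blue top is at (285,180) against the stop, with the follower at (285,222) behind it. Next is pot 1.

Call:
apply_moves --plan '[[[0.05,-0.013,0],[0,0,0],1],[[0.1,-0.026,0],[0,0,0],1],[[0.15,-0.039,0.03],[0,0,0],1],[[0.19,-0.05,0.07],[0,0,0],1],[[0.197,-0.0515,0.1],[0,0,0],1],[[0.197,-0.0515,0.1],[0,0,0],1],[[0.197,-0.0515,0.1],[0,0,0],1],[[0.197,-0.0515,0.1],[0,0,0],1]]' --grip_force 30

```text
t: 17.65
ee_pos: [0.5695, 0.2326, 0.0793]
eef_rot: [[-0.022, 1.0, 0.003], [1.0, 0.022, 0.001], [0.001, 0.003, -1.0]]
ft_force: [0.1, 0.4, -0.5]
opening: 0.0855
gripper_force: 0.0
```

Run:
```python
from h import *
s,im=snap('w8');C=cam('wrist',s)
for c,st,m in blobs(im,'red',300):
    print(c,st,onz(C,c,.036)); P=np.array([onz(C,p,.036)[:2] for p in np.argwhere(m)[:,::-1]],np.float32);print(cv2.minAreaRect(P*1000))
go(.5678,.2327,.01,91.4)
```

```text
17.65 [0.5695 0.2326 0.0793]
[282.9531 230.7901] [ 257  204   53   55 2301] [0.5685 0.2341 0.036 ]
((568.5284423828125, 233.4820556640625), (32.310298919677734, 35.59407043457031), 1.289193034172058)
shift [ 0.0001 -0.0018  0.0692] rot [ 0.17 -0.04 -0.11]
```

Call:
apply_moves --plan '[[[0,-0.001,0.04],[0,0,0],1],[[0,-0.001,0.069],[0,0,0],1],[[0,-0.001,0.069],[0,0,0],-1],[[0,-0.001,0.069],[0,0,0],-1],[[0,-0.001,0.069],[0,0,0],-1],[[0,-0.001,0.069],[0,0,0],-1],[[0,-0.001,0.02],[0,0,0],-1],[[0,-0.001,-0.04],[0,0,0],-1]]'

```text
t: 18.7
ee_pos: [0.5655, 0.2327, 0.1173]
eef_rot: [[-0.024, 1.0, -0.003], [1.0, 0.024, -0.001], [-0.001, -0.003, -1.0]]
ft_force: [0.3, 0.7, -0.2]
opening: 0.0333
gripper_force: 30.1
```

Run:
```python
from h import *
s=telemetry.read_state();print(s['ee_pos'],s['opening']);go(.6,-.3,.14,91.4)
```

```text
[0.5655 0.2327 0.1173] 0.0333369964941939
shift [-0.5334  0.0219 -0.0224] rot [-0.19  0.04 -0.05]
```

Call:
apply_moves --plan '[[[-0.04,0.001,-0.045],[0,0,0],-1],[[-0.1,0.001,-0.045],[0,0,0],-1],[[-0.16,0.002,-0.045],[0,0,0],-1],[[-0.22,0.003,-0.045],[0,0,0],-1],[[-0.28,0.004,-0.045],[0,0,0],-1],[[-0.34,0.005,-0.045],[0,0,0],-1],[[-0.4,0.005,-0.045],[0,0,0],-1],[[-0.46,0.005,-0.045],[0,0,0],-1]]'

```text
t: 19.7
ee_pos: [0.5827, -0.2287, 0.1631]
eef_rot: [[-0.024, 1.0, 0.001], [1.0, 0.024, -0.0], [-0.0, 0.001, -1.0]]
ft_force: [1.6, -0.1, -0.1]
opening: 0.033
gripper_force: 30.2
```

Call:
apply_moves --plan '[[[-0.05,0,0],[0,0,0],-1],[[-0.1,0,0],[0,0,0],-1],[[-0.119,0,0],[0,0,0],-1],[[-0.119,0,0],[0,0,0],-1],[[-0.119,0,0],[0,0,0],-1],[[-0.119,0,0],[0,0,0],-1],[[-0.119,0,0],[0,0,0],-1],[[-0.119,0,0],[0,0,0],-1]]'

```text
t: 20.7
ee_pos: [0.5857, -0.3451, 0.1624]
eef_rot: [[-0.024, 1.0, 0.0], [1.0, 0.024, 0.0], [0.0, 0.0, -1.0]]
ft_force: [0.3, 0.3, -1.4]
opening: 0.0327
gripper_force: 30.2
```

Run:
```python
from h import *
s,im=snap('w9')
go(.585,-.345,.0145,91.4)
```

```text
20.7 [ 0.5857 -0.3451  0.1624]
shift [ 0.0003 -0.0007  0.1479] rot [ 0.    0.   -0.01]
```

View pics/w9.png

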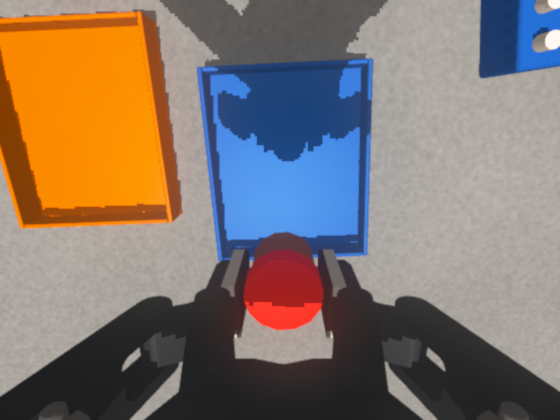

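The wrist view shows the blue tray's rim corners at (201,69), (372,60), (367,255) and (220,259), and three orange rim corners at (142,12), (173,221) and (22,227). The pot is held at (284,285).

Run:
```python
from h import *
s,im=load('w9');C=cam('wrist',s)
P=np.array([onz(C,p,.03)[:2] for p in((201,69),(372,60),(367,255),(220,259))]);print(P,P.mean(0))
Q=np.array([onz(C,p,.03)[:2] for p in((142,12),(173,221),(22,227))]);print(Q,(Q[0]+Q[2])/2)
```

```text
[[ 0.517  -0.2424]
 [ 0.6517 -0.2324]
 [ 0.6644 -0.3995]
 [ 0.527  -0.4071]] [ 0.59   -0.3204]
[[ 0.4742 -0.2036]
 [ 0.4856 -0.3705]
 [ 0.3478 -0.3798]] [ 0.411  -0.2917]
```

Call:
apply_moves --plan '[[[-0.01,0.004,0.04],[0,0,0],-1],[[-0.01,0.004,0.09],[0,0,0],-1],[[-0.01,0.004,0.125],[0,0,0],-1],[[-0.01,0.004,0.14],[0,0,0],-1],[[-0.01,0.004,0.147],[0,0,0],-1],[[-0.01,0.004,0.147],[0,0,0],-1],[[-0.01,0.004,0.147],[0,0,0],0.3],[[-0.01,0.004,0.147],[0,0,0],0.3]]'

```text
t: 21.75
ee_pos: [0.5906, -0.3562, 0.0169]
eef_rot: [[-0.024, 1.0, 0.002], [1.0, 0.024, -0.001], [-0.001, 0.002, -1.0]]
ft_force: [0.2, -0.5, -0.3]
opening: 0.0556
gripper_force: 0.0
```

Run:
```python
from h import *
s=telemetry.read_state();print(s['ee_pos'],s['opening'],s['ft_force']);go(.428,-.122,.1,91.4)
```

```text
[ 0.5906 -0.3562  0.0169] 0.05556122033210192 [ 0.2062 -0.5174 -0.3262]
shift [ 0.2379 -0.1568 -0.0838] rot [ 0.1   0.08 -0.04]
```

Call:
apply_moves --plan '[[[0,0,-0.05],[0,0,0],0.3],[[0,0,-0.1],[0,0,0],0.6],[[0.05,-0.033,-0.12],[0,0,0],1],[[0.1,-0.066,-0.12],[0,0,0],1],[[0.15,-0.1,-0.12],[0,0,0],1],[[0.2,-0.132,-0.12],[0,0,0],1],[[0.237,-0.156,-0.1],[0,0,0],1],[[0.237,-0.156,-0.084],[0,0,0],1]]'

```text
t: 22.75
ee_pos: [0.4267, -0.1202, 0.099]
eef_rot: [[-0.026, 1.0, 0.0], [1.0, 0.026, 0.0], [0.0, 0.0, -1.0]]
ft_force: [0.7, -0.3, 0.7]
opening: 0.0858
gripper_force: 0.0
```

Call:
apply_moves --plan '[[[0,0,0],[0,0,0],1],[[0,0,0],[0,0,0],1],[[0,0,0],[0,0,0],1],[[0,0,0],[0,0,0],1],[[0,0,0],[0,0,0],1],[[0,0,0],[0,0,0],1],[[0,0,0],[0,0,0],1],[[0,0,0],[0,0,0],1]]'

```text
t: 23.75
ee_pos: [0.4282, -0.1223, 0.0993]
eef_rot: [[-0.024, 1.0, -0.0], [1.0, 0.024, 0.0], [0.0, -0.0, -1.0]]
ft_force: [-0.5, -0.0, -0.5]
opening: 0.0855
gripper_force: 0.0
```

Run:
```python
from h import *
s,im=snap('w10');C=cam('wrist',s)
for c,st,m in blobs(im,'red',300):
    P=np.array([onz(C,p,.036)[:2] for p in np.argwhere(m)[:,::-1]],np.float32);(x,y),w,_=cv2.minAreaRect(P);print(c,st,x,y,w)
    if .41<x<.45: go(x,y,.01,91.4)
```

```text
23.75 [ 0.4282 -0.1223  0.0993]
[283.7754 224.1876] [ 260  199   49   51 1919] 0.4279331862926483 -0.1240759938955307 (0.03560244292020798, 0.03299741446971893)
shift [-0.0018 -0.0002  0.0893] rot [-0.01 -0.01 -0.04]
```

View pics/w10.png

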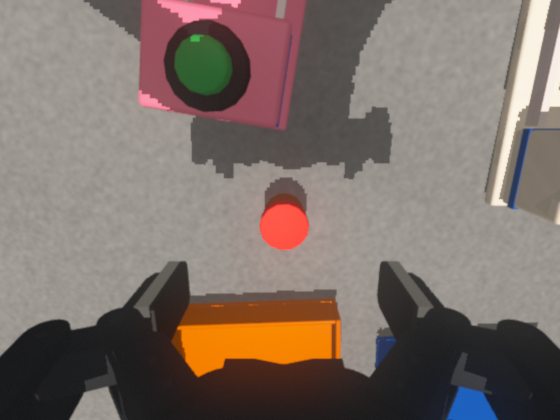

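Pot 2 is at (284,224), midway between the fingers, and the pink housing is clear of it. Grasping.

Call:
apply_moves --plan '[[[-0.001,0,0.05],[0,0,0],1],[[-0.001,0,0.089],[0,0,0],1],[[-0.001,0,0.089],[0,0,0],-1],[[-0.001,0,0.089],[0,0,0],-1],[[-0.001,0,0.089],[0,0,0],-1],[[-0.001,0,0.089],[0,0,0],-1],[[-0.001,0,0.04],[0,0,0],-1],[[-0.001,0,-0.02],[0,0,0],-1]]'

```text
t: 24.8
ee_pos: [0.4273, -0.1229, 0.1202]
eef_rot: [[-0.024, 1.0, -0.002], [1.0, 0.024, 0.001], [0.001, -0.002, -1.0]]
ft_force: [1.1, -1.2, 0.0]
opening: 0.0331
gripper_force: 30.2
```

Run:
```python
from h import *
s=telemetry.read_state();print(s['ee_pos'],s['opening']);go(.589,-.283,.1,91.4)
```

```text
[ 0.4273 -0.1229  0.1202] 0.03314827566012643
shift [-0.1639  0.1579  0.0198] rot [-0.1  -0.06 -0.05]
```

Call:
apply_moves --plan '[[[-0.045,0.043,-0.02],[0,0,0],-1],[[-0.09,0.086,-0.02],[0,0,0],-1],[[-0.13,0.125,-0.02],[0,0,0],-1],[[-0.163,0.157,0],[0,0,0],-1],[[-0.163,0.157,0.02],[0,0,0],-1],[[-0.163,0.157,0.05],[0,0,0],-1],[[-0.163,0.157,0.08],[0,0,0],-1],[[-0.163,0.157,0.09],[0,0,0],-1]]'

```text
t: 25.8
ee_pos: [0.5869, -0.2808, 0.0271]
eef_rot: [[-0.024, 1.0, -0.004], [1.0, 0.024, 0.003], [0.003, -0.004, -1.0]]
ft_force: [1.1, 0.8, 1.1]
opening: 0.0326
gripper_force: 30.3
```

Call:
apply_moves --plan '[[[0,0,0.01],[0,0,0],-1],[[0,0,0.013],[0,0,0],-1],[[0,0,0.013],[0,0,0],0.3],[[0,0,0.013],[0,0,0],0.3],[[0,0,0.013],[0,0,0],0.3],[[0,0,-0.04],[0,0,0],0.3],[[0,0,-0.1],[0,0,0],1],[[0,0,-0.15],[0,0,0],1]]'

```text
t: 26.8
ee_pos: [0.5895, -0.2829, 0.1822]
eef_rot: [[-0.024, 1.0, 0.002], [1.0, 0.024, -0.001], [-0.001, 0.002, -1.0]]
ft_force: [1.1, 0.2, 0.0]
opening: 0.0855
gripper_force: 0.0
```

Run:
```python
from h import *
im=get_image('scene');Cs=cam('scene');cv2.imwrite('pics/s11.png',im[:,:,::-1])
s,w=snap('w11');C=cam('wrist',s)
for c,st,m in blobs(im,'red',40): print(c,onz(Cs,c,.04)[:2])
for c,st,m in blobs(w,'red',200): print('w',c,st,onz(C,c,.04)[:2])
# strip in wrist picture w2 
s2,i2=load('w2');C2=cam('wrist',s2)
h=cv2.cvtColor(i2,cv2.COLOR_RGB2GRAY)[135:168,195:285];m=(h>185).astype(np.uint8)
P=np.array([onz(C2,(p[1]+195,p[0]+135),.022)[:2] for p in np.argwhere(m)],np.float32);R=cv2.minAreaRect(P*1000);print(R)
go(R[0][0]/1000,R[0][1]/1000-.06,.2,90)
```

```text
26.85 [ 0.5927 -0.2848  0.1907]
[393.457  139.6647] [0.0887 0.0023]
[199.9114 119.4051] [ 0.589  -0.3533]
[208.2152 133.6835] [ 0.5879 -0.2788]
[448.0833 138.25  ] [-0.0638  0.0723]
w [277.6976 188.6774] [261 172  35  34 936] [ 0.5881 -0.2832]
w [277.7397 260.0979] [262 246  33  30 776] [ 0.5896 -0.3568]
w [524.3808  56.8328] [512  48  25  18 323] [ 0.793  -0.1648]
w [550.2366  85.5458] [540  78  20  15 262] [ 0.821  -0.1867]
((453.09283447265625, 246.50247192382812), (14.590872764587402, 72.86032104492188), 88.45567321777344)
shift [ 0.4746 -0.1284 -0.0168] rot [0.67 0.43 1.36]
```

Both lids sit in the blue tray at the planned spots, about 74 mm apart. The strip is at (0.453, 0.2465), measured at about 73 x 14.6 mm. Moving over to it.

Call:
apply_moves --plan '[[[0.05,-0.01,-0.01],[0,0,9],1],[[0.11,-0.025,-0.01],[0,0,18],1],[[0.17,-0.04,-0.01],[0,0,28],1],[[0.23,-0.053,-0.01],[0,0,38],1],[[0.29,-0.067,-0.01],[0,0,48],1],[[0.35,-0.081,-0.01],[0,0,58],1],[[0.41,-0.095,-0.01],[0,0,68],1],[[0.46,-0.107,-0.01],[0,0,78],1]]' --grip_force 25

```text
t: 27.9
ee_pos: [0.4727, 0.1692, 0.1891]
eef_rot: [[0.967, 0.255, 0.0], [0.255, -0.967, 0.0], [0.0, -0.0, -1.0]]
ft_force: [0.8, 0.9, 1.2]
opening: 0.0856
gripper_force: 0.0
```

Run:
```python
from h import *
go(.453,.2465,.13,-1.5)
```

```text
shift [ 0.0007 -0.0797  0.0591] rot [-0.01 -0.02 16.3 ]
```

Call:
apply_moves --plan '[[[0,-0.04,0.02],[0,0,8],1],[[-0.001,-0.074,0.05],[0,0,14.9],1],[[-0.001,-0.0745,0.06],[0,0,14.9],1],[[-0.001,-0.0745,0.06],[0,0,14.9],1],[[-0.001,-0.0745,0.06],[0,0,14.9],1],[[-0.001,-0.0745,0.06],[0,0,14.9],1],[[-0.001,-0.0745,0.06],[0,0,14.9],1],[[-0.001,-0.0745,0.06],[0,0,14.9],1]]'

```text
t: 28.9
ee_pos: [0.4534, 0.239, 0.1297]
eef_rot: [[1.0, 0.003, 0.001], [0.003, -1.0, 0.0], [0.001, -0.0, -1.0]]
ft_force: [-0.3, -0.4, -0.1]
opening: 0.0853
gripper_force: 0.0
```

Run:
```python
from h import *
s,im=snap('w12')
go(.453,.2465,.005,-1.5)
```

```text
28.9 [0.4534 0.239  0.1297]
shift [-0.0004 -0.0074  0.1246] rot [-0.01 -0.02  1.7 ]
```

View pics/w12.png

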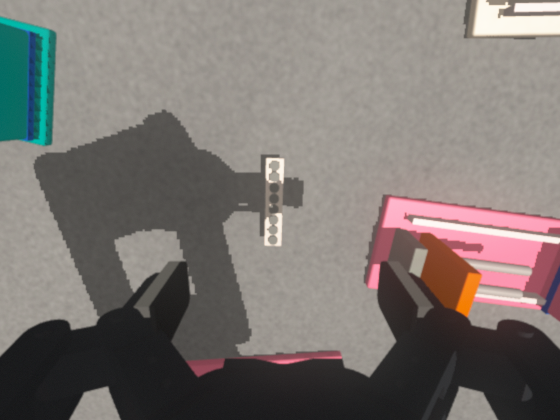

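The strip is at (274,202), about 7 mm to one side of the finger centre line. The pink magazine is clear of the fingers.

Call:
apply_moves --plan '[[[0,-0.0075,0.04],[0,0,1.7],1],[[0,-0.0075,0.09],[0,0,1.7],1],[[0,-0.0075,0.124],[0,0,1.7],1],[[0,-0.0075,0.124],[0,0,1.7],0],[[0,-0.0075,0.124],[0,0,1.7],-1],[[0,-0.0075,0.124],[0,0,1.7],-1],[[0,-0.0075,0.124],[0,0,1.7],-1],[[0,-0.0075,0.124],[0,0,1.7],-1]]'

```text
t: 29.95
ee_pos: [0.4545, 0.2473, 0.007]
eef_rot: [[1.0, -0.026, 0.003], [-0.026, -1.0, 0.001], [0.003, -0.001, -1.0]]
ft_force: [0.1, -0.6, 6.6]
opening: 0.0131
gripper_force: 26.4
```

Run:
```python
from h import *
s=telemetry.read_state();print(s['ee_pos'],s['opening'],s['gripper_force'],s['ft_force']);go(.411,-.29,.15,0)
```

```text
[0.4545 0.2473 0.007 ] 0.013125255335365472 26.449709236621857 [ 0.1184 -0.6003  6.5622]
shift [-0.0292  0.5381 -0.1437] rot [-0.07 -0.16 -1.48]
```

Call:
apply_moves --plan '[[[0,0,-0.06],[0,0,0],-1],[[0,0.03,-0.11],[0,0,0],-1],[[0,0.09,-0.14],[0,0,0],-1],[[0,0.15,-0.14],[0,0,0],-1],[[0,0.21,-0.14],[0,0,0],-1],[[0,0.27,-0.14],[0,0,0],-1],[[-0.01,0.33,-0.14],[0,0,0],-1],[[-0.02,0.39,-0.14],[0,0,0],-1]]'

```text
t: 30.95
ee_pos: [0.4226, -0.1446, 0.1459]
eef_rot: [[1.0, -0.026, 0.001], [-0.026, -1.0, -0.001], [0.001, 0.001, -1.0]]
ft_force: [1.1, 0.6, -0.2]
opening: 0.0133
gripper_force: 25.5
```

Run:
```python
from h import *
s=telemetry.read_state();print(s['ee_pos'],s['opening']);go(.411,-.29,.1,0)
```

```text
[ 0.4226 -0.1446  0.1459] 0.013291661579884399
shift [-0.0079  0.1457  0.046 ] rot [ 0.03 -0.07 -1.48]
```

Call:
apply_moves --plan '[[[-0.004,0.05,0],[0,0,0],-1],[[-0.008,0.1,0],[0,0,0],-1],[[-0.008,0.145,0],[0,0,0],-1],[[-0.008,0.145,0.03],[0,0,0],-1],[[-0.008,0.145,0.07],[0,0,0],-1],[[-0.008,0.145,0.11],[0,0,0],-1],[[-0.008,0.145,0.133],[0,0,0],-1],[[-0.008,0.145,0.133],[0,0,0],-1]]'

```text
t: 31.95
ee_pos: [0.4105, -0.2867, 0.0111]
eef_rot: [[1.0, -0.026, -0.002], [-0.026, -1.0, 0.002], [-0.002, -0.002, -1.0]]
ft_force: [-0.5, -0.2, -0.4]
opening: 0.0132
gripper_force: 27.4
```

Call:
apply_moves --plan '[[[0,0,0],[0,0,0],0],[[0,0,0],[0,0,0],0],[[0,0,0],[0,0,0],0],[[0,0,-0.05],[0,0,0],0],[[0,0,-0.1],[0,0,0],0],[[0,0,-0.16],[0,0,0],-1],[[0,0,-0.19],[0,0,0],-1],[[0,0,-0.19],[0,0,0],-1]]'

```text
t: 32.95
ee_pos: [0.4128, -0.2888, 0.206]
eef_rot: [[1.0, -0.026, 0.005], [-0.026, -1.0, -0.005], [0.005, 0.005, -1.0]]
ft_force: [-0.2, 0.3, -0.1]
opening: -0.0001
gripper_force: 0.0
```

Run:
```python
from h import *
s,im=snap('w13');sc=get_image('scene');cv2.imwrite('pics/f1.png',np.hstack([cv2.resize(im,(400,300)),cv2.resize(sc[90:330,100:420],(400,300))])[:,:,::-1])
go(.6266,-.0895,.12,91.4)
```

```text
32.95 [ 0.4128 -0.2888  0.206 ]
shift [ 0.2104 -0.2031  0.0819] rot [ -0.01  -0.   -92.88]
```

View pics/f1.png

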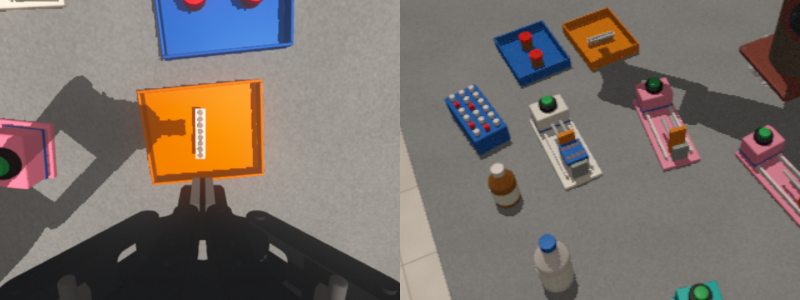

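The left crop shows the strip lying in the orange tray at (200,133). The right crop shows both pots upright in the blue tray, both cassettes in the magazine, and no loose parts left. Now the button, with the fingers shut.

Call:
apply_moves --plan '[[[0.04,-0.04,0],[0,0,0],-1],[[0.08,-0.08,0],[0,0,0],-1],[[0.12,-0.12,0],[0,0,0],-1],[[0.16,-0.16,0],[0,0,0],-1],[[0.21,-0.204,0.03],[0,0,0],-1],[[0.21,-0.204,0.08],[0,0,0],-1],[[0.21,-0.204,0.1],[0,0,0],-1],[[0.21,-0.204,0.1],[0,0,0],-1]]'

```text
t: 34.05
ee_pos: [0.6238, -0.0888, 0.0991]
eef_rot: [[1.0, -0.026, -0.006], [-0.026, -1.0, 0.002], [-0.007, -0.001, -1.0]]
ft_force: [0.5, -0.8, -0.2]
opening: 0.0001
gripper_force: 0.0
```

Run:
```python
from h import *
s,w=snap('w14');print(s['ft_force'],s['opening'])
go(.6266,-.0895,.08,-1.5)
```

```text
34.05 [ 0.6238 -0.0888  0.0991]
[ 0.4702 -0.7841 -0.1848] 5.43518737779614e-05
shift [0.0012 0.     0.0218] rot [-0.02  0.12 -0.04]
```

Call:
apply_moves --plan '[[[0.001,0,0.012],[0,0,0],-1],[[0.001,0,0.018],[0,0,0],-1],[[0.001,0,0.022],[0,0,0],-1],[[0.001,0,0.024],[0,0,0],-1],[[0.001,0,0.026],[0,0,0],-1],[[0.001,0,0.026],[0,0,0],-1],[[0.001,0,0.026],[0,0,0],-1],[[0.001,0,0.026],[0,0,0],-1]]'

```text
t: 35.1
ee_pos: [0.6279, -0.0895, 0.078]
eef_rot: [[1.0, -0.026, 0.001], [-0.026, -1.0, -0.001], [0.001, 0.001, -1.0]]
ft_force: [-4.3, -1.6, 9.9]
opening: 0.0002
gripper_force: 4.9
```

Call:
apply_moves --plan '[[[0,0,0.001],[0,0,0],-1],[[0,0,0.002],[0,0,0],-1],[[0,0,0.003],[0,0,0],-1],[[0,0,0.004],[0,0,0],-1],[[0,0,0.004],[0,0,0],-1],[[0,0,0.004],[0,0,0],-1],[[0,0,0.004],[0,0,0],-1],[[0,0,0.004],[0,0,0],-1]]'

```text
t: 36.1
ee_pos: [0.6281, -0.0896, 0.0776]
eef_rot: [[1.0, -0.026, 0.001], [-0.026, -1.0, -0.001], [0.001, 0.001, -1.0]]
ft_force: [-15.6, 0.7, 30.5]
opening: 0.0002
gripper_force: 15.2
```

At 30 N the tip moves no further, so the button is fully down. Releasing.

Call:
apply_moves --plan '[[[0,0,-0.01],[0,0,0],-1],[[0,0,-0.04],[0,0,0],-1],[[0,0,-0.09],[0,0,0],-1],[[0,0,-0.14],[0,0,0],-1],[[0,0,-0.18],[0,0,0],-1],[[0,0,-0.18],[0,0,0],-1],[[0,0,-0.18],[0,0,0],-1],[[0,0,-0.18],[0,0,0],-1]]'

```text
t: 37.1
ee_pos: [0.6265, -0.0885, 0.25]
eef_rot: [[1.0, -0.026, -0.004], [-0.026, -1.0, 0.001], [-0.004, -0.001, -1.0]]
ft_force: [0.9, 0.2, -0.2]
opening: 0.0003
gripper_force: 0.0
```

Run:
```python
from h import *
s,im=snap('w15');sc=get_image('side');C=cam('wrist',s)
cv2.imwrite('pics/f2.png',np.hstack([cv2.resize(im,(400,300)),cv2.resize(sc[110:305,150:410],(400,300))])[:,:,::-1])
```

```text
37.1 [ 0.6265 -0.0885  0.25  ]
```

View pics/f2.png

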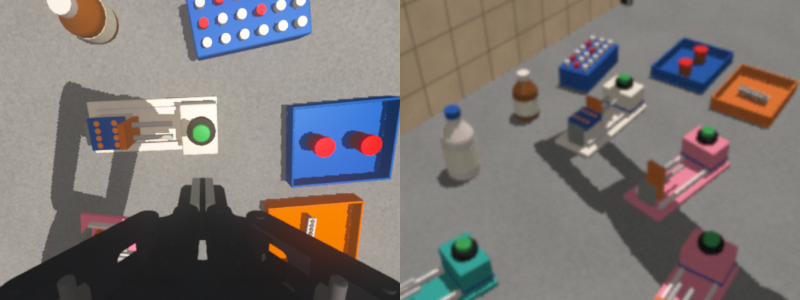

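Both crops show everything in place: the two cassettes at (105,130) in the magazine, the pots and the strip in their trays, the button up, and the gripper touching nothing.

```bash
python3 -c "
from plant import r
print(r.close_job())"
```

```text
the job is handed in; nothing more can be done
None
```

The job is handed in at about 37 s, its verdict not shown: both cassettes are in the magazine, both pots upright in the blue tray, the one strip in the orange tray, and the ready button was pressed fully down and released.

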